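# Open the counter-top water filter

### The arm

A 6-joint arm with a two-finger parallel gripper is mounted at the origin on the work surface. World frame = base frame: x ahead of the robot, y to its left, z up, the work surface at z = 0. Lengths are in mm, angles in rad, forces in N, time in s.
With the tool pointing down it reaches from about 350 to 775 mm from the base axis. Payload 7.3 kg.
Tool frame: the origin (TCP) lies midway between the tips of the shut fingers; the grasp point (between the pads) lies 19 mm behind it (grasp_offset is the z of the grasp point in the tool frame, in mm); z points along the fingers, y is the direction in which the jaws open and shut (so a half turn about z gives the same grasp; the last joint's range is limited). The gripper opens to 92 mm and grips with 3 to 60 N. Pads are 19 mm wide; open, the fingers measure 130 mm over their backs; the gripper's body (75 mm by 190 mm) begins 47 mm behind the grasp point.
Start: joints at [-1.389, 0.342, 1.524, -0, 1.275, -0.146], TCP at [169.052, -497.058, 226.741] pointing down, gripper open.
Joint ranges: [-2.53, 2.53], [-0.77, 2.02], [0.04, 2.7], [-1, 4.14], [0.28, 2.66], [-3.11, 3.11]. Speed limits (rad/s): [2.57, 2.57, 3.14, 3.14, 3.14, 3.14].

### API

Orientations are given as [roll, pitch, yaw] about the fixed x, y, z axes, in that order (R = Rz(yaw) Ry(pitch) Rx(roll)).
In Python, from plant import get_obs, capture, camera_model, close_job, boxes_of, regions_of, place_of, grasp_offset gives the robot as it stands. The module is installed in compiled form; this text tells all that it offers.
- The arm moves only by the tool send_rows, never from a script. Its argument "targets" is a list that holds one entry, the list of rows, each a list of 7 numbers: the turn, a rotation vector about the tool's x, y, z in degrees, then the shift along the tool's x, y, z in mm, then the closure, from -1 (fully open) to 1 (shut). A call has 1 to 5 rows; each row is the pose to reach, as a shift and turn from the pose commanded when the call began, along the tool's axes at that moment; what a row does not reach only later rows make up. A row lasts 1/12 s, in which the tool goes at most 41.7 mm and 7.16 degrees, less where a joint would pass 70% of its speed; a pose out of reach is approached as far as the arm can. A call with a gripper value outside its range is refused whole. The fingers move at their own pace and stop on an object; the grip force is fixed at half the most. Time passes only in rows, so rows that repeat a pose let the fingers close. It gives the time, the measured TCP pose, the force and the opening at its end, in the units of the state.
- get_obs(): the state, without advancing time (a new reading comes with each control period).
- capture(name): name is "side" or "top"; returns the picture (420x560x3 uint8, red, green, blue); there is no depth.
- camera_model(name): a dict with "K" (3x3 intrinsics, pixels), "k1" (the pictures are not rectified: a ray, as slopes to the right and down, at radius r is drawn at 1 + k1 r^2 times it, then the intrinsics apply), "world_to_cam" (4x4, takes a point from world to camera coordinates). Camera axes: x right, y up, looking along -z (the intrinsics and any distortion apply to the point x, -y, -z); pixel columns grow to the right and rows downward; lengths in mm; the calibration is good to about 2 mm. A picture is of the moment at which its call begins. camera_model takes no time and is no camera call.
- close_job(): hands the job in, once; it reports no verdict.
Trained networks look in the newest picture that a camera, given by its name, has taken for a name from the list of things; names that differ only in an ending like _2 or _b are one class to them, and where a whole thing is asked for, a point or a joint stands for the part that bears it (a point fixed in the world has none). Each returns a list of dicts, best first, with "conf" (0 to 1); they miss things now and then, are a little off and sometimes report something else, mostly with a low value. They report only what shows in the picture. A call takes as long as a camera call. They do not tell look-alikes from the thing itself.
- boxes_of(label, camera): "location" ([row, column] in pixels, amid what is visible of it).
- regions_of(label, camera): "region" (420x560 bool, what is visible of it) and "location" ([row, column] in pixels, amid what is visible of it).
- place_of(label, camera): "location" ([row, column] in pixels: a listed point, or the origin of a listed thing).
The state is a dict: "time": time; "joint_positions": joint angles; "dq": joint speeds; "tau": joint torques, N m; "tool_pos": TCP position; "tcp_rot": TCP orientation; "contact_force": force on the tool from outside, world axes, zero at the start; "moment": the same for the moment, N m; "grip_width": finger opening in mm.
Only numpy, scipy, OpenCV 4.12 (cv2) and the standard library are available. Lean on these libraries where they do the work, as an engineer would, in place of code of your own. Each camera call takes 0.05 s, during which the arm holds its last target.

### The job

Lift the loose cover plate off the two pins of the water filter and lay it, without dropping it, flat in the middle of the rubber draining mat. Then unscrew the filter canister's tight cap anticlockwise while the housing's square pocket keeps the canister from turning (do not pull the canister up out of it), stop as soon as the threads let go, raise the cap straight up and finish while still holding it level, a couple of centimetres clear above the canister's mouth. Leave everything else on the counter where it is.

Things in the scene. Friction and masses are not known exactly. Their poses are not given: they have to be found in the camera images.
- housing: Water filter housing, fixed: grey base 120 (x) by 214 (y) mm with a square pocket (83 mm, floor 12 mm up, walls to 45 mm) between two white cheeks at y = +-96 mm (22 mm thick, tops at 148 mm, 170 mm free between them); open towards -x and +x. An 8 mm steel pin stands 10 mm above each cheek. Origin: centre of the underside, on the counter.
- cover: Loose aluminium cover plate, 110 (x) by 214 (y) by 4 mm, 0.18 to 0.35 kg, lying on the cheeks above the canister with its two 12 mm holes over the pins. Origin: centre of its underside, z up; y runs from pin to pin.
- cover_handle (a point): Centre of the bridge handle's bar on the cover plate, 32 mm above the plate's underside (28 mm above its top face). The bar runs 90 mm along the plate's y axis, is 12 mm wide (x) and 14 mm high; two end posts (10 mm) stand under it at y = +-40 mm.
- mat: Black rubber draining mat, fixed, 180 (x) by 240 (y) by 4 mm, beside the housing. Origin: centre of its underside, on the counter.
- canister: White filter canister (the jar), 0.7 to 1 kg, loose, standing in the housing's pocket with 1.5 mm play each side: square body 80 by 80 by 85 mm, above it a round neck of 46 mm diameter up to 124 mm with three thread ribs. Origin: centre of its underside.
- mouth (a point): Centre of the canister's mouth, on its axis, 124 mm above its underside.
- cap_center (a point): Centre (half-way up) of the round grey screw cap: 64 mm across, 26 mm high, 0.06 kg. Seated, its lower rim is 104 mm above the canister's underside, with 19 mm of neck free between rim and square shoulder. Its rim clears the mouth once raised 20 mm. Until its threads let go it cannot be lifted off; then a sprung cartridge below pushes it up to 6 mm upward (4 to 8 N).
- cap: The same cap; origin: centre of its lower rim, z up. Its x axis starts along the canister's (within 0.1 rad). Turned anticlockwise from above it climbs 2 mm; the threads let go when its x axis is 1.05 rad ahead of the canister's, a stop blocks it at about 1.6 rad: aim for 1.35 rad, in one grasp. Tight: about 0.3 N m.
- mug: White mug, 80 mm across, 90 mm high; bystander. Origin under its centre.
- shaker: Small glass shaker, 44 mm across, 85 mm high; bystander. Origin under its centre.
- soap: Clear soap bottle, 64 mm across, 190 mm high; bystander. Origin under its centre.
- sponge: Sponge, 100 by 65 by 28 mm; bystander. Origin under its centre.
- bowl: White bowl, 120 mm across, 50 mm high; bystander. Origin under its centre.
- spoon: Steel spoon lying flat, about 170 mm long; bystander.
There are look-alikes about, which are no part of the job. There is more than one size of the cover; the job needs the smallest.

How it is judged:
By the outcome, as a careful person would: the job done as asked, in the order asked, and still so for the second after the job is handed in, while the arm keeps its last pose, push and grip.
It also fails if it takes over 61 s, if anything falls off the work surface, if the arm or the gripper's body presses on something with over 40 N, if the wrist force passes 120 N, or if a joint passes its speed limit or range.

## Working session

There is one attempt and no reset: what is moved stays moved. The work goes in short steps, Python scripts to look and compute and a tool call to move; the robot and the scene stay as the last step left them, time stands still between calls to the robot, and variables do not carry over. Pictures are saved under pics/ and viewed, and the job is handed in when it is done.

Besides the shell and the picture viewer there is one more tool, called as name([rows], argument=value, ...), one row to a line, values as JSON. send_rows: Moves the arm, as the interface text tells. Its arguments: {"type":"object","properties":{"targets":{"type":"array","items":{"type":"array","items":{"type":"array","items":{"type":"number"}}}}},"required":["targets"]}

```bash
mkdir -p pics; cat > h.py <<'E'
import numpy as np, cv2
from plant import *
def save(img,n): cv2.imwrite(f'pics/{n}.png',cv2.cvtColor(img,cv2.COLOR_RGB2BGR))
def proj(P,cam):
    m=camera_model(cam);P=np.atleast_2d(np.asarray(P,float))
    c=(np.c_[P,np.ones(len(P))]@np.array(m['world_to_cam']).T)[:,:3]
    s=np.c_[c[:,0],-c[:,1]]/(-c[:,2:3]); s=s*(1+m['k1']*(s**2).sum(1,keepdims=True))
    K=np.array(m['K']); return np.c_[K[1,1]*s[:,1]+K[1,2],K[0,0]*s[:,0]+K[0,2]] # row,col
def ray(rc,cam):
    m=camera_model(cam);K=np.array(m['K']);s0=np.array([(rc[1]-K[0,2])/K[0,0],(rc[0]-K[1,2])/K[1,1]]);s=s0.copy()
    for _ in range(30): s=s0/(1+m['k1']*(s@s))
    T=np.array(m['world_to_cam']);d=T[:3,:3].T@np.array([s[0],-s[1],-1]);o=-T[:3,:3].T@T[:3,3];return o,d
def atz(rc,cam,z):
    o,d=ray(rc,cam);return o+d*(z-o[2])/d[2]
E
python3 - <<'E'
from h import *
o=get_obs();print({k:np.round(v,3) for k,v in o.items()},grasp_offset)
for c in('side','top'):
    save(capture(c),c+'0');print(c,camera_model(c))
    for l in('cover','cover_handle','housing','mat','canister','cap_center','mug'):
        for d in place_of(l,c)[:4]:print(c,l,np.round(d['location'],1),round(d['conf'],2))
E
```

```text
{'time': np.float64(0.0), 'joint_positions': array([-1.389,  0.343,  1.525,  0.   ,  1.275, -0.146]), 'dq': array([ 0.   ,  0.001, -0.001, -0.   ,  0.001,  0.002]), 'tau': array([ 1.0000e-03, -4.3124e+01, -2.4422e+01,  7.2000e-02,  5.6000e-02,
       -0.0000e+00]), 'tool_pos': array([ 168.974, -496.638,  226.05 ]), 'tcp_rot': array([-3.14 , -0.   ,  0.328]), 'contact_force': array([0.632, 0.184, 0.636]), 'moment': array([0.011, 0.046, 0.023]), 'grip_width': np.float64(92.069)} -18.8
side {'K': array([[500.57332885,   0.        , 279.43399204],
       [  0.        , 500.57332885, 204.40522698],
       [  0.        ,   0.        ,   1.        ]]), 'k1': -0.05592870829289151, 'world_to_cam': array([[-6.94678868e-01, -7.19306397e-01, -4.42464564e-03,
         3.41579075e+02],
       [ 4.75228332e-01, -4.63557714e-01,  7.47845090e-01,
        -3.52849450e+02],
       [-5.39980836e-01,  5.17409463e-01,  6.63858527e-01,
        -1.13444787e+03],
       [ 0.00000000e+00,  0.00000000e+00,  0.00000000e+00,
         1.00000000e+00]])}
side cover [257.5 205. ] 0.82
side cover [245.4 417.1] 0.7
s
[... 481 characters left out ...]
]]), 'k1': -0.07104612950264706, 'world_to_cam': array([[-2.24295708e-02, -9.99657971e-01,  1.34482331e-02,
         1.35484000e+01],
       [ 9.92143929e-01, -2.06009804e-02,  1.23393773e-01,
        -5.22398555e+02],
       [-1.23074522e-01,  1.61102522e-02,  9.92266659e-01,
        -1.26299485e+03],
       [ 0.00000000e+00,  0.00000000e+00,  0.00000000e+00,
         1.00000000e+00]])}
top cover [294.3 360.7] 0.9
top cover [310.  176.5] 0.89
top cover [215.2 196.7] 0.75
top cover_handle [290.6 360.6] 0.97
top cover_handle [308.8 172.6] 0.89
top cover_handle [215.3 199.9] 0.57
top housing [221.9 205.6] 0.73
top housing [233.1 273.5] 0.44
top mat [198.  341.9] 0.83
top mug [140.6 277. ] 0.66
```

View pics/side0.png

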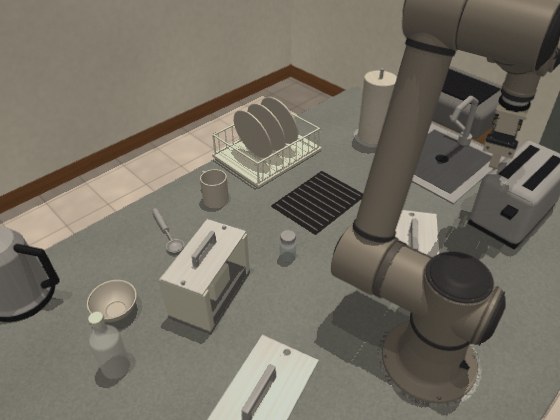

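View pics/top0.png

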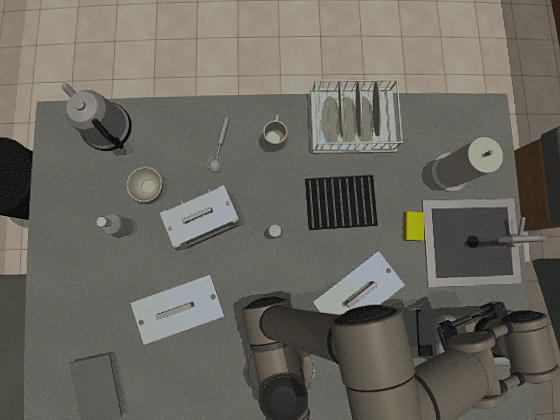

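Three covers show in top: A (214,199) on the housing, B (310,176) and C (284,360) lying on the counter. A sits on the pins of the housing, so it should be the one. I'll check its size against the given plate in enlarged crops.

```bash
python3 - <<'E'
from h import *
s=cv2.imread('pics/side0.png');t=cv2.imread('pics/top0.png')
a=cv2.resize(s[210:335,150:265],None,fx=4.5,fy=4.5,interpolation=cv2.INTER_CUBIC)
b=cv2.resize(t[170:350,110:260],None,fx=3.1,fy=3.1,interpolation=cv2.INTER_CUBIC)
cv2.imwrite('pics/c1.png',a);cv2.imwrite('pics/c2.png',b)
for cam in('top','side'):
  capture(cam)
  for d in regions_of('cover',cam)[:4]:
    m=d['region'];r=d['location'];
    z=152 if (cam=='top' and r[0]<250) or (cam=='side' and r[0]<300 and r[1]<300) else 4
    ys,xs=np.nonzero(m);W=np.array([atz((y,x),cam,z)[:2] for y,x in zip(ys,xs)],np.float32)
    print(cam,np.round(r,1),round(d['conf'],2),m.sum(),z,cv2.minAreaRect(W))
E
```

```text
Traceback (most recent call last):
  File "h.py", line 14, in atz
    o,d=ray(rc,cam);return o+d*(z-o[2])/d[2]
        ~~~^^^^^^^^
  File "h.py", line 10, in ray
    m=camera_model(cam);K=np.array(m['K']);s0=np.array([(rc[1]-K[0,2])/K[0,0],(rc[0]-K[1,2])/K[1,1]]);s=s0.copy()
ValueError: time passes only in moves, steps and waits
```

View pics/c1.png

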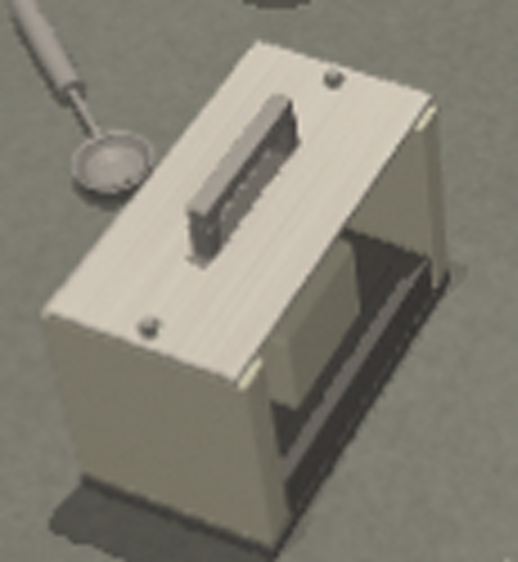

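View pics/c2.png

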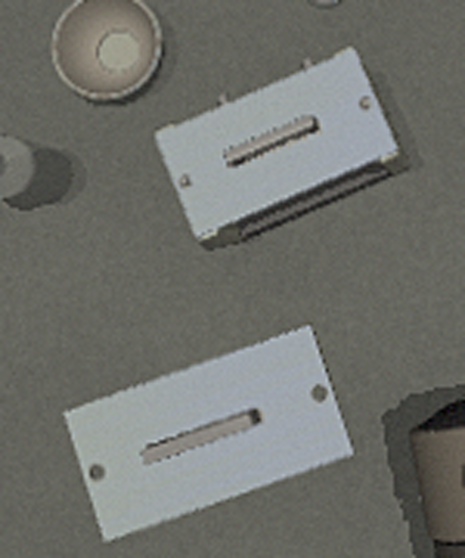

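```bash
python3 - <<'E'
import re
from plant import *
import pickle
pickle.dump({c:camera_model(c) for c in('side','top')},open('cam.pkl','wb'))
s=open('h.py').read().replace('def proj','import pickle\nCM=pickle.load(open("cam.pkl","rb"))\ndef proj').replace('camera_model(cam)','CM[cam]')
open('h.py','w').write(s)
E
python3 - <<'E'
from h import *
for cam in('top','side'):
  capture(cam)
  for d in regions_of('cover',cam)[:4]:
    m=d['region'];r=d['location'];
    z=152 if (cam=='top' and r[0]<250) or (cam=='side' and r[0]<300 and r[1]<300) else 4
    ys,xs=np.nonzero(m);W=np.array([atz((y,x),cam,z)[:2] for y,x in zip(ys,xs)],np.float32)
    print(cam,np.round(r,1),round(d['conf'],2),m.sum(),z,cv2.minAreaRect(W))
    if z>100: np.save('cov_'+cam,m)
# pins from crops
p=[(210+327/4.5,150+149/4.5),(210+77/4.5,150+333/4.5)]
q=[(170+181/3.1,110+186/3.1),(170+103/3.1,110+365/3.1)]
for z in(156,158):
  for n,c in(('side',p),('top',q)):
    A=[atz(x,n,z)[:2] for x in c];print(z,n,np.round(A,1),np.linalg.norm(A[0]-A[1]),np.arctan2(*(A[1]-A[0])[::-1]), (A[0]+A[1])/2)
# handle
print(atz((210+155/4.5,150+240/4.5),'side',187), [d['location'] for d in place_of('cover_handle','side')])
E
```

```text
top [215.5 198. ] 0.68 2563 152 ((495.63140869140625, 240.59402465820312), (112.06499481201172, 218.0115203857422), 22.401775360107422)
top [310.2 176.8] 0.65 3728 4 ((197.61822509765625, 342.520263671875), (148.69834899902344, 287.69287109375), 18.203447341918945)
top [287.5 362.9] 0.6 2906 4 ((236.8581085205078, -270.9649963378906), (150.4911346435547, 285.59185791015625), 35.91710662841797)
top [226.6 116.3] 0.19 639 152 ((473.001220703125, 500.6080322265625), (118.5212631225586, 63.240535736083984), 77.78532409667969)
side [257.6 204.7] 0.71 3214 152 ((493.64447021484375, 242.18701171875), (113.10662841796875, 218.32723999023438), 22.123680114746094)
side [383.4 267.6] 0.62 5518 4 ((207.47508239746094, 316.9458923339844), (149.43357849121094, 237.2014617919922), 18.153413772583008)
156 side [[455.1 331.1]
 [528.8 153.8]] 192.07181966851178 -1.1767452380775045 [491.95945959 242.4421269 ]
156 top [[457.2 327. ]
 [530.4 151.3]] 190.32205101352477 -1.175792792612346 [493.8231621  239.16532666]
158 side [[453.6 331.9]
 [527.1 155. ]] 191.62643624865117 -1.1767452380775045 [490.33727536 243.43149589]
158 top [[457.  326.5]
 [530.2 151.1]] 189.99433507076537 -1.1757927926123464 [493.59816596 238.79333327]
[491.18091909 242.79753129 187.        ] [[245.1, 202.6], [391.5, 260.9], [237.2, 413.9]]
```

Sizes settle it: A is 112×218 mm by the mask and has pin spacing 191 mm, while B and C are about 149×287 mm. So A, on the housing, is the smallest. Next I locate the mat and bystanders.

```bash
python3 - <<'E'
from h import *
for cam in('top','side'):
  capture(cam)
  for d in regions_of('mat',cam)[:2]:
    m=d['region'];r=d['location']
    ys,xs=np.nonzero(m);W=np.array([atz((y,x),cam,4)[:2] for y,x in zip(ys,xs)],np.float32)
    print(cam,np.round(r,1),round(d['conf'],2),m.sum(),cv2.minAreaRect(W))
  for l in('mat','shaker','mug','housing','sponge'):
    for d in place_of(l,cam)[:2]: print(cam,l,round(d['conf'],2),np.round(d['location'],1),np.round(atz(d['location'],cam,0)[:2],1))
# corners by eye from top pic
print([np.round(atz(p,'top',4)[:2],1) for p in((179,306),(176,374),(226,377),(229,310))])
E
```

```text
top [198.1 338.6] 0.6 3475 ((550.8359985351562, -223.78529357910156), (179.7609100341797, 239.39097595214844), 2.4049439430236816)
top mat 0.94 [198. 337.] [ 563.5 -210.4]
top shaker 0.7 [215.3 201.7] [512.8 258.6]
top shaker 0.45 [231.6 273.1] [451.6  14. ]
top mug 0.91 [141.1 274. ] [771.3   4. ]
top mug 0.43 [233.5 274.4] [445.    9.7]
top housing 0.95 [222.4 205.8] [488.  244.4]
top sponge 0.74 [226.1 411.2] [ 459.7 -466.4]
side [201.3 317.1] 0.97 2967 ((548.0531005859375, -222.07403564453125), (179.7573699951172, 241.08505249023438), 1.7108380794525146)
side mat 0.55 [201.9 317.2] [ 547.9 -216.1]
side shaker 0.56 [254.1 284.6] [462.4   8.5]
side mug 0.57 [198.7 217.1] [775.4  -4.5]
side housing 0.68 [292.  214.6] [493.4 229.8]
side housing 0.17 [203.2 316.3] [ 545.8 -209.7]
side sponge 0.48 [292.3 213. ] [495.5 233.4]
[array([ 631.9, -104.3]), array([ 638.3, -343.7]), array([ 462.6, -344.5]), array([ 457.5, -112.4])]
```

```bash
cat >> h.py <<'E'
from scipy.spatial.transform import Rotation as Ro
def rot(r): return Ro.from_euler('xyz',r)
def plan(pts,start=None,step=38,deg=6.5,N=5):
    """pts: list of (x,y,z,yaw) ; prints end-row of successive calls"""
    if start is None:
        o=get_obs();start=(*o['tool_pos'],o['tcp_rot'][2])
    p=np.array(start,float)
    p=np.r_[p]
    for t in pts:
        t=np.array(t,float)
        while True:
            d=t-p;d[3]=(d[3]+np.pi)%(2*np.pi)-np.pi
            n=max(np.linalg.norm(d[:3])/step,np.degrees(abs(d[3]))/deg,1e-9);f=min(1,N/n)
            c,s=np.cos(p[3]),np.sin(p[3]);e=d*f
            sh=[c*e[0]+s*e[1],s*e[0]-c*e[1],-e[2]]
            print('rows',int(np.ceil(min(n,N))),'turn z',np.round(-np.degrees(e[3]),1),'shift',np.round(sh,1),'->',np.round(p+e,2))
            p=p+e
            if f==1:break
E
python3 - <<'E'
from h import *
plan([(500,-150,240,1.1),(493.2,240.9,240,1.963)])
E
```

```text
rows 5 turn z -17.5 shift [168.3 -87.9  -5.2] -> [ 300.12 -359.61  232.      0.63]
rows 5 turn z -17.5 shift [187.  -33.2  -5.2] -> [ 431.19 -222.16  237.25    0.94]
rows 3 turn z -9.2 shift [98.9 13.  -2.8] -> [ 500.  -150.   240.     1.1]
rows 5 turn z -24.0 shift [167.8 -89.1  -0. ] -> [496.7   39.97 240.     1.52]
rows 5 turn z -24.0 shift [189.6 -13.1  -0. ] -> [493.39 229.94 240.     1.94]
rows 1 turn z -1.4 shift [10.3  3.8 -0. ] -> [493.2  240.9  240.     1.96]
```

send_rows([
  [[0,0,-5,34,-18,-1,-1],[0,0,-10,68,-36,-2,-1],[0,0,-17,110,-56,-3,-1],[0,0,-17.5,148,-76,-5,-1],[0,0,-17.5,168,-88,-5,-1]],
])

```text
time: 2.27
tool_pos: [301.5, -357.4, 232.1]
tcp_rot: [3.141, -0.001, 0.635]
contact_force: [0.5, -0.7, 1.4]
grip_width: 92.0
```

send_rows([
  [[0,0,-5,37,-7,-1,-1],[0,0,-10,75,-13,-2,-1],[0,0,-15,112,-20,-3,-1],[0,0,-17.5,150,-26,-5,-1],[0,0,-17.5,187,-33,-5,-1]],
])

```text
time: 2.68
tool_pos: [432.3, -220.9, 237.3]
tcp_rot: [3.14, 0.0, 0.941]
contact_force: [0.1, -0.2, -0.4]
grip_width: 91.7
```

send_rows([
  [[0,0,-3,33,4,-1,-1],[0,0,-6,66,8,-2,-1],[0,0,-9,99,13,-3,-1]],
])

```text
time: 2.93
tool_pos: [500.9, -148.6, 239.9]
tcp_rot: [3.141, 0.0, 1.099]
contact_force: [0.5, -0.6, 0.2]
grip_width: 91.5
```

send_rows([
  [[0,0,-5,34,-18,0,-1],[0,0,-10,67,-36,0,-1],[0,0,-15,101,-54,0,-1],[0,0,-20,134,-71,0,-1],[0,0,-24,168,-89,0,-1]],
])

```text
time: 3.35
tool_pos: [497.4, 41.6, 239.8]
tcp_rot: [3.141, 0.0, 1.519]
contact_force: [0.9, 0.6, -0.1]
grip_width: 91.8
```

send_rows([
  [[0,0,-5,38,-3,0,-1],[0,0,-10,76,-5,0,-1],[0,0,-15,114,-8,0,-1],[0,0,-20,152,-10,0,-1],[0,0,-24,190,-13,0,-1]],
])

```text
time: 3.77
tool_pos: [495.1, 232.3, 239.8]
tcp_rot: [3.141, 0.0, 1.938]
contact_force: [1.2, -0.4, 0.9]
grip_width: 91.9
```

```bash
python3 - <<'E'
from h import *
plan([(493.2,240.9,195,1.963)])
for c in('top','side'):
    im=capture(c);save(im,c+'1')
    print(c,proj([493.2,240.9,239],c))
t=cv2.imread('pics/top1.png')[150:270,130:280];s=cv2.imread('pics/side1.png')[140:330,130:280]
cv2.imwrite('pics/c3.png',cv2.resize(np.vstack([t,s]),None,fx=1.9,fy=1.9) if 0 else np.hstack([cv2.resize(t,(400,320)),cv2.resize(s,(400,506))[:320]]) )
cv2.imwrite('pics/c4.png',cv2.resize(s,(450,570)))
E
```

```text
rows 2 turn z -1.4 shift [ 8.7  1.4 44.8] -> [493.2  240.9  195.     1.96]
top [[212.82709028 192.85247695]]
side [[227.39703888 200.99120595]]
```

View pics/c4.png

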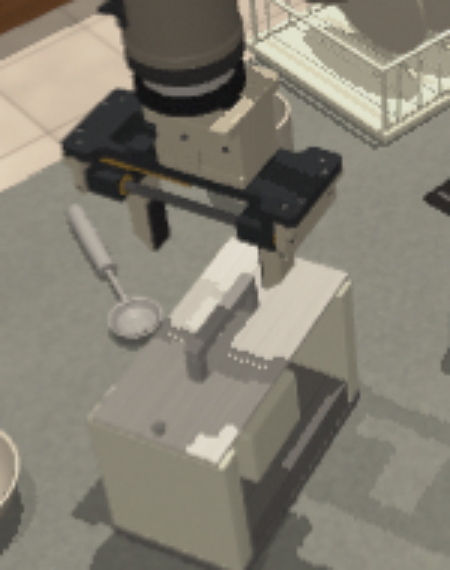

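The side crop shows the open fingers straddling the handle at crop (310,215), with the jaws across the bar. Descend and close.

send_rows([
  [[0,0,-1.4,9,1.4,20,-1],[0,0,-1.4,9,1.4,45,-1],[0,0,-1.4,9,1.4,65,-1],[0,0,-1.4,9,1.4,78,-1],[0,0,-1.4,9,1.4,78,-1]],
])

```text
time: 4.28
tool_pos: [491.9, 238.0, 158.8]
tcp_rot: [-3.136, -0.0, 1.957]
contact_force: [0.3, 0.0, -0.6]
grip_width: 92.1
```

send_rows([
  [[0,0,0,0,0,0,0.3],[0,0,0,0,0,0,0.5],[0,0,0,0,0,0,0.6],[0,0,0,0,0,0,0.65],[0,0,0,0,0,0,0.7]],
])

```text
time: 4.7
tool_pos: [493.8, 239.3, 162.5]
tcp_rot: [3.14, 0.0, 1.958]
contact_force: [-0.0, 0.3, -0.4]
grip_width: 63.2
```

send_rows([
  [[0,0,0,0,0,0,1],[0,0,0,0,0,0,1],[0,0,0,0,0,0,1],[0,0,0,0,0,0,1],[0,0,0,0,0,0,1]],
])

```text
time: 5.12
tool_pos: [493.5, 239.3, 161.7]
tcp_rot: [-3.142, 0.0, 1.958]
contact_force: [0.1, 0.1, -0.1]
grip_width: 29.9
```

send_rows([
  [[0,0,0,0,0,0,1],[0,0,0,0,0,0,1],[0,0,0,0,0,0,1],[0,0,0,0,0,0,1],[0,0,0,0,0,0,1]],
])

```text
time: 5.53
tool_pos: [494.1, 239.5, 161.9]
tcp_rot: [3.14, 0.0, 1.958]
contact_force: [3.0, 2.4, -1.4]
grip_width: 11.8
```

send_rows([
  [[0,0,0,0,0,0,1],[0,0,0,0,0,-2,1],[0,0,0,0,0,-5,1],[0,0,0,0,0,-10,1],[0,0,0,0,0,-15,1]],
])

```text
time: 5.95
tool_pos: [492.7, 238.9, 176.3]
tcp_rot: [-3.139, -0.0, 1.958]
contact_force: [-0.7, -0.9, -1.9]
grip_width: 11.7
```

```bash
python3 - <<'E'
from h import *
print({k:np.round(v,2) for k,v in get_obs().items()})
im=capture('side');save(im,'side2');cv2.imwrite('pics/c5.png',cv2.resize(cv2.cvtColor(im,cv2.COLOR_RGB2BGR)[140:330,130:280],(450,570)))
E
```

```text
{'time': np.float64(5.95), 'joint_positions': array([ 0.31,  0.43,  1.54, -0.  ,  1.18, -0.08]), 'dq': array([-0.  , -0.07, -0.08, -0.  ,  0.16,  0.  ]), 'tau': array([ 5.000e-02, -4.699e+01, -2.392e+01,  1.300e-01, -4.100e-01,
       -2.000e-02]), 'tool_pos': array([492.72, 238.95, 176.25]), 'tcp_rot': array([-3.14, -0.  ,  1.96]), 'contact_force': array([-0.73, -0.87, -1.92]), 'moment': array([-0.03, -0.15, -0.01]), 'grip_width': np.float64(11.72)}
```

View pics/c5.png

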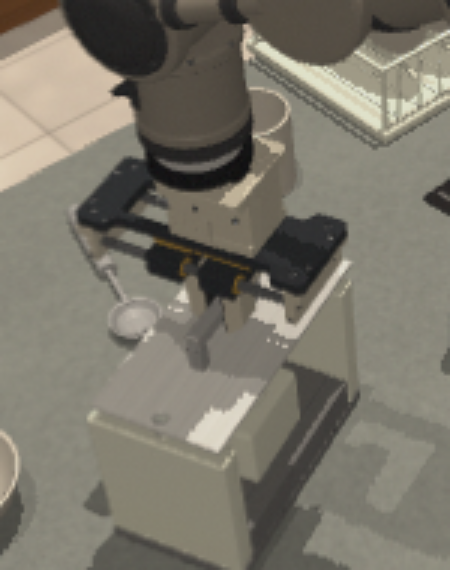

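```bash
python3 - <<'E'
from h import *
plan([(494,239,225,1.958),(549.5,-225,220,1.607),(549.5,-225,35,1.607)],start=(493.7,239.2,177,1.958),step=34)
E
```

```text
rows 2 turn z -0.0 shift [ -0.3   0.2 -48. ] -> [494.   239.   225.     1.96]
rows 5 turn z 7.3 shift [-163.9  -45.     1.8] -> [514.19  70.21 223.18   1.83]
rows 5 turn z 7.3 shift [-168.3  -23.8    1.8] -> [534.38 -98.57 221.36   1.7 ]
rows 4 turn z 5.5 shift [-127.3   -1.6    1.4] -> [ 549.5  -225.    220.      1.61]
rows 5 turn z -0.0 shift [  0.   0. 170.] -> [ 549.5  -225.     50.      1.61]
rows 1 turn z -0.0 shift [ 0.  0. 15.] -> [ 549.5  -225.     35.      1.61]
```

send_rows([
  [[0,0,0,0,0,-15,1],[0,0,0,0,0,-35,1],[0,0,0,0,0,-48,1]],
])

```text
time: 6.25
tool_pos: [492.9, 239.0, 225.7]
tcp_rot: [-3.14, 0.0, 1.958]
contact_force: [0.7, -0.2, -1.3]
grip_width: 11.6
```

send_rows([
  [[0,0,1,-20,-5,0,1],[0,0,2.5,-50,-14,0,1],[0,0,4,-88,-24,1,1],[0,0,6,-126,-35,1,1],[0,0,7.3,-164,-45,2,1]],
])

```text
time: 6.67
tool_pos: [512.6, 68.9, 222.6]
tcp_rot: [-3.14, -0.0, 1.83]
contact_force: [0.7, -0.0, -1.9]
grip_width: 11.8
```

send_rows([
  [[0,0,1.5,-34,-5,0,1],[0,0,3,-67,-10,1,1],[0,0,4.5,-101,-14,1,1],[0,0,6,-135,-19,1,1],[0,0,7.3,-168,-24,2,1]],
])

```text
time: 7.08
tool_pos: [532.8, -99.8, 220.6]
tcp_rot: [-3.14, -0.0, 1.702]
contact_force: [0.6, 0.3, -1.5]
grip_width: 11.8
```

send_rows([
  [[0,0,1.5,-36,-1,0,1],[0,0,3,-70,-1,1,1],[0,0,4.5,-98,-1,1,1],[0,0,5.5,-118,-2,1,1],[0,0,5.5,-127,-2,1,1]],
])

```text
time: 7.5
tool_pos: [547.5, -226.9, 219.0]
tcp_rot: [-3.139, -0.0, 1.604]
contact_force: [-0.5, -0.5, -2.0]
grip_width: 11.3
```

send_rows([
  [[0,0,0,0,0,20,1],[0,0,0,0,0,55,1],[0,0,0,0,0,92,1],[0,0,0,0,0,128,1],[0,0,0,0,0,150,1]],
])

```text
time: 7.92
tool_pos: [546.1, -222.2, 65.9]
tcp_rot: [-3.136, -0.003, 1.608]
contact_force: [-0.1, 0.4, -2.8]
grip_width: 11.8
```

```bash
python3 - <<'E'
from h import *
print({k:np.round(v,2) for k,v in get_obs().items()})
for c in('top','side'):
    im=capture(c);save(im,c+'3')
    for d in regions_of('cover',c)[:4]:
        ys,xs=np.nonzero(d['region']);W=np.array([atz((y,x),c,60)[:2] for y,x in zip(ys,xs)],np.float32);print(c,np.round(d['location']),cv2.minAreaRect(W))
E
```

```text
{'time': np.float64(7.92), 'joint_positions': array([-0.52,  0.63,  1.53,  0.  ,  0.99, -0.55]), 'dq': array([ 0.  ,  0.31,  0.2 , -0.  , -0.53,  0.  ]), 'tau': array([-8.000e-02, -5.701e+01, -2.219e+01,  4.000e-02,  2.700e-01,
        0.000e+00]), 'tool_pos': array([ 546.12, -222.15,   65.95]), 'tcp_rot': array([-3.14, -0.  ,  1.61]), 'contact_force': array([-0.09,  0.44, -2.75]), 'moment': array([-0.03, -0.06,  0.02]), 'grip_width': np.float64(11.84)}
top [310. 176.] ((204.3524169921875, 329.55535888671875), (143.3325653076172, 274.7907409667969), 18.173959732055664)
top [277. 381.] ((293.7081298828125, -330.4972229003906), (143.2577362060547, 98.8496322631836), 31.756582260131836)
top [201. 324.] ((551.1527709960938, -216.04150390625), (107.53022003173828, 206.96795654296875), 6.16245174407959)
side [241. 412.] ((212.19964599609375, -219.5369415283203), (137.7806396484375, 272.32086181640625), 35.544490814208984)
side [197. 307.] ((537.25048828125, -168.19491577148438), (113.60317993164062, 128.0154266357422), 0.24718861281871796)
side [384. 267.] ((184.22727966308594, 337.259033203125), (140.54794311523438, 221.02085876464844), 17.880287170410156)
```

View pics/side3.png

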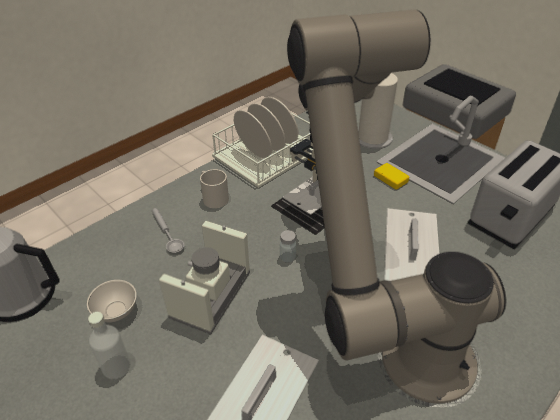

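View pics/top3.png

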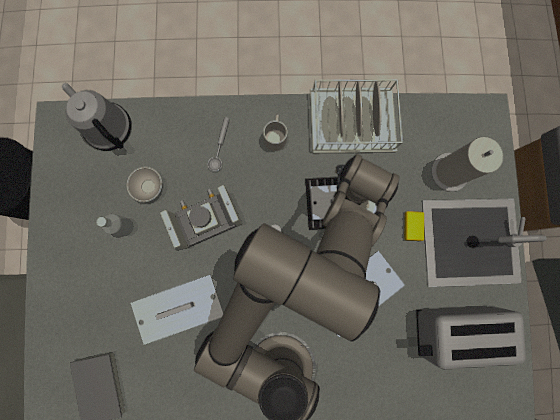

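The plate hangs level over the mat: top (201,324), side (197,307). Now lower it slowly.

send_rows([
  [[0,0,0,0,0,8,1],[0,0,0,0,0,18,1],[0,0,0,0,0,28,1],[0,0,0,0,0,36,1],[0,0,0,0,0,40,1]],
])

```text
time: 8.53
tool_pos: [547.8, -223.9, 28.4]
tcp_rot: [-3.14, -0.001, 1.607]
contact_force: [-0.5, 0.9, -1.3]
grip_width: 11.7
```

send_rows([
  [[0,0,0,0,0,1,1],[0,0,0,0,0,2,1],[0,0,0,0,0,3,1],[0,0,0,0,0,4,1],[0,0,0,0,0,5,1]],
])

```text
time: 8.95
tool_pos: [548.7, -224.5, 25.0]
tcp_rot: [3.141, 0.0, 1.607]
contact_force: [-0.1, -0.1, -1.4]
grip_width: 11.8
```

send_rows([
  [[0,0,0,0,0,1.5,1],[0,0,0,0,0,3,1],[0,0,0,0,0,4.5,1],[0,0,0,0,0,5.5,1],[0,0,0,0,0,6,1]],
])

```text
time: 9.37
tool_pos: [548.4, -224.3, 18.5]
tcp_rot: [-3.141, -0.0, 1.607]
contact_force: [0.2, -0.3, -1.7]
grip_width: 11.9
```

send_rows([
  [[0,0,0,0,0,0.5,1],[0,0,0,0,0,1,1],[0,0,0,0,0,1.5,1],[0,0,0,0,0,1.5,1]],
])

```text
time: 9.7
tool_pos: [548.5, -224.4, 17.7]
tcp_rot: [3.141, 0.0, 1.607]
contact_force: [-1.5, 0.4, 3.3]
grip_width: 11.8
```

Contact reached (vertical force went from -1.7 to +3.3 N). Release.

send_rows([
  [[0,0,0,0,0,0,0.6],[0,0,0,0,0,0,0.4],[0,0,0,0,0,0,0.2],[0,0,0,0,0,0,0],[0,0,0,0,0,0,0]],
])

```text
time: 10.12
tool_pos: [548.5, -224.3, 17.2]
tcp_rot: [3.142, 0.0, 1.607]
contact_force: [-0.1, 0.6, 0.4]
grip_width: 40.2
```

send_rows([
  [[0,0,0,0,0,-5,0],[0,0,0,0,0,-20,-0.5],[0,0,0,0,0,-55,-1],[0,0,0,0,0,-95,-1],[0,0,0,0,0,-135,-1]],
])

```text
time: 10.53
tool_pos: [547.9, -224.0, 153.6]
tcp_rot: [-3.14, -0.001, 1.607]
contact_force: [0.7, -0.8, -0.1]
grip_width: 68.0
```

send_rows([
  [[0,0,0,0,0,-40,-1],[0,0,0,0,0,-75,-1],[0,0,-5,30,0,-85,-1],[0,0,-10,70,0,-90,-1],[0,0,-15,110,0,-90,-1]],
])

```text
time: 10.95
tool_pos: [544.8, -114.1, 244.5]
tcp_rot: [3.138, 0.002, 1.871]
contact_force: [0.1, -0.4, -0.3]
grip_width: 91.4
```

```bash
python3 - <<'E'
from h import *
print({k:np.round(v,2) for k,v in get_obs().items() if k in('time','tool_pos','tcp_rot','joint_positions')})
for c in('top','side'):
    im=capture(c);save(im,c+'4')
    for d in regions_of('cover',c)[:4]:
        ys,xs=np.nonzero(d['region']);W=np.array([atz((y,x),c,8)[:2] for y,x in zip(ys,xs)],np.float32);print(c,np.round(d['location']),cv2.minAreaRect(W))
    for l in ('cap_center','mouth','canister'):
        for d in place_of(l,c)[:2]: print(c,l,d['conf'],np.round(d['location'],1),atz(d['location'],c,129 if l[:2]=='ca' else 136)[:2])
s=cv2.imread('pics/side4.png')[210:335,150:265];t=cv2.imread('pics/top4.png')[170:260,150:255]
cv2.imwrite('pics/c6.png',cv2.resize(s,None,fx=4.5,fy=4.5,interpolation=2));cv2.imwrite('pics/c7.png',cv2.resize(t,None,fx=6,fy=6,interpolation=2))
E
```

```text
{'time': np.float64(10.95), 'joint_positions': array([-0.34,  0.39,  1.41,  0.  ,  1.34, -0.64]), 'tool_pos': array([ 544.8 , -114.06,  244.49]), 'tcp_rot': array([3.14, 0.  , 1.87])}
top [292. 362.] ((236.68508911132812, -268.077392578125), (148.2738037109375, 286.7010192871094), 36.28428649902344)
top [205. 362.] ((544.6555786132812, -223.9683837890625), (108.35230255126953, 214.05960083007812), 4.339190483093262)
top [309. 162.] ((198.5747833251953, 341.86138916015625), (142.7264404296875, 285.0341491699219), 18.395536422729492)
top cap_center 0.63 [216.3 198. ] [495.27542441 247.0329069 ]
top cap_center 0.34 [215.7 199.2] [497.0727162  243.29987675]
top mouth 0.83 [215.  198.2] [498.52185952 245.10364164]
top mouth 0.29 [141.1 276.1] [ 7.29068512e+02 -6.53177164e-01]
top canister 0.64 [221.7 205.7] [477.95461378 223.07735875]
top canister 0.31 [227.4 123.7] [465.24004942 479.57888925]
side [206. 310.] ((545.1865844726562, -206.54441833496094), (112.51119232177734, 184.9663543701172), 2.05190372467041)
side [242. 410.] ((232.09884643554688, -263.68560791015625), (145.25027465820312, 292.1125183105469), 35.49274826049805)
side [385. 267.] ((205.21151733398438, 319.9737548828125), (148.5465087890625, 233.68386840820312), 16.969329833984375)
side cap_center 0.82 [260.2 205.1] [495.52562936 241.9174118 ]
side mouth 0.6 [259.7 205. ] [491.42029868 244.47283249]
side canister 0.79 [294.9 205.5] [412.31564458 305.22911216]
```

View pics/side4.png

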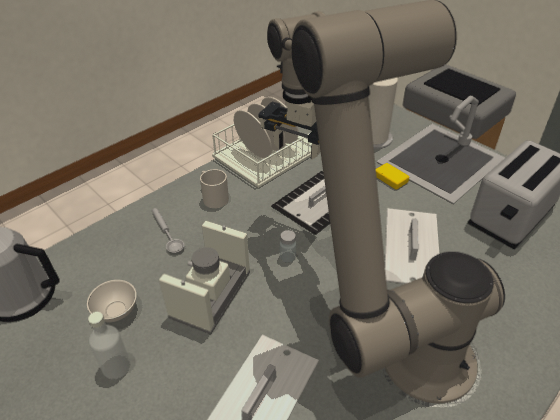

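View pics/c6.png

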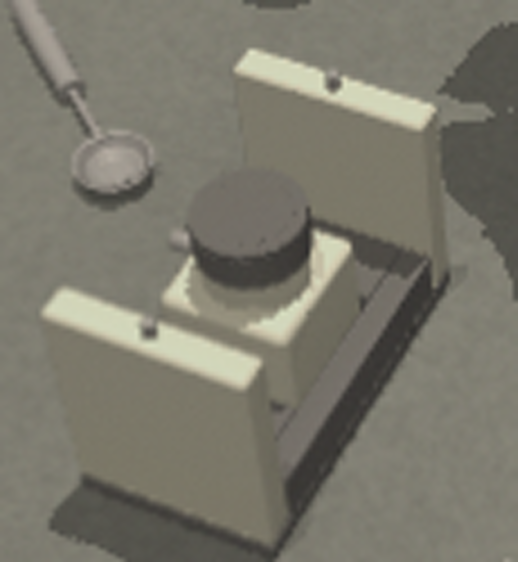

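View pics/c7.png

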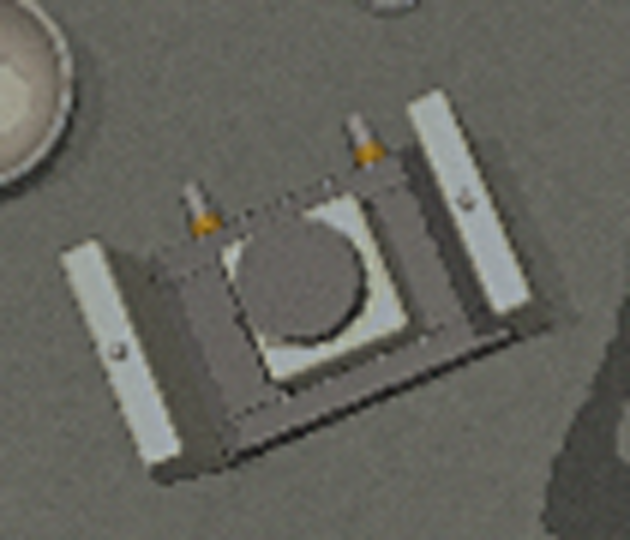

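```bash
python3 - <<'E'
from h import *
def tri(a,b):
    o1,d1=ray(a,'top');o2,d2=ray(b,'side')
    A=np.c_[d1,-d2];t=np.linalg.lstsq(A,o2-o1,rcond=None)[0];p,q=o1+t[0]*d1,o2+t[1]*d2
    return np.round((p+q)/2,1),round(np.linalg.norm(p-q),1)
print('cap top z142',atz((170+283/6,150+299/6),'top',142),atz((210+212/4.5,150+251/4.5),'side',142),tri((170+283/6,150+299/6),(210+212/4.5,150+251/4.5)))
sp=(210+238/4.5,150+182/4.5)
print('stub',tri((201.7,181.7),sp),tri((189.7,209.2),sp),tri((206.7,184.2),sp),tri((195,211.5),sp))
# pins again
for n,P in(('top',[(170+350/6,150+119/6),(170+200/6,150+466/6)]),('side',[(210+330/4.5,150+149/4.5),(210+80/4.5,150+334/4.5)])):
    A=[atz(p,n,157)[:2] for p in P];print(n,np.round(A,1),(A[0]+A[1])/2,np.arctan2(*(A[0]-A[1])[::-1])-np.pi/2)
# canister square top edges at z=97, top cam corners
C=[(170+200/6,150+360/6),(170+325/6,150+408/6),(170+382/6,150+278/6)]
W=[atz(c,'top',97)[:2] for c in C];print(np.round(W,1),(W[0]+W[2])/2)
d=W[2]-W[1];print('canister yaw',np.arctan2(d[1],d[0])-np.pi/2, np.arctan2(*(W[0]-W[1])[::-1]))
E
```

```text
cap top z142 [491.03869634 238.93409664 142.        ] [491.91902387 240.98142166 142.        ] (array([491.9, 239.9, 141. ]), np.float64(2.0))
stub (array([528. , 283.8, 131.4]), np.float64(37.7)) (array([596. , 227.6,  27.6]), np.float64(1.9)) (array([517.8, 281. , 134.8]), np.float64(21.4)) (array([582.7, 225.3,  34.7]), np.float64(15.9))
top [[457.3 327.2]
 [530.  151.5]] [493.63434351 239.34960877] 0.3920223582635347
side [[452.8 332.6]
 [525.8 155.5]] [489.26735793 244.04985593] 0.39080501170777104
[[539.8 214.7]
 [472.4 189.3]
 [443.5 258.3]] [491.65945318 236.4759258 ]
canister yaw 0.39593455830502977 0.3599232519787234
```

The cover lies flat on the mat (side (206,310)) and is centred within about 5 mm. Cap centre is about (492, 240), top at z≈141, matching the expected 142. The stubs at the housing's +x side are low (z≈28). Now to the cap.

```bash
python3 - <<'E'
from h import *
plan([(492,240,215,1.9),(492,240,112,1.9)],start=(546.2,-114.5,245,1.871))
E
```

```text
rows 5 turn z -0.9 shift [187.3  28.   15.8] -> [517.58  72.66 229.16   1.89]
rows 5 turn z -0.8 shift [167.   27.6  14.2] -> [492.  240.  215.    1.9]
rows 3 turn z -0.0 shift [  0.   0. 103.] -> [492.  240.  112.    1.9]
```

send_rows([
  [[0,0,0,38,6,0,-1],[0,0,0,76,12,0,-1],[0,0,0,113,17,5,-1],[0,0,0,150,23,10,-1],[0,0,-1,187,28,16,-1]],
])

```text
time: 11.87
tool_pos: [516.2, 73.5, 226.1]
tcp_rot: [3.141, 0.0, 1.884]
contact_force: [0.3, 0.4, 0.4]
grip_width: 91.8
```

send_rows([
  [[0,0,-1,38,6,2,-1],[0,0,-1,76,12,5,-1],[0,0,-1,113,19,8,-1],[0,0,-1,148,25,12,-1],[0,0,-1,167,28,14,-1]],
])

```text
time: 12.28
tool_pos: [490.3, 242.9, 211.6]
tcp_rot: [-3.141, -0.001, 1.905]
contact_force: [0.4, 0.1, -0.4]
grip_width: 91.5
```

send_rows([
  [[0,0,0,0,0,0,-1],[0,0,0,0,0,10,-1],[0,0,0,0,0,25,-1],[0,0,0,0,0,35,-1],[0,0,0,0,0,35,-1]],
])

```text
time: 12.7
tool_pos: [490.2, 238.2, 174.5]
tcp_rot: [-3.137, 0.0, 1.902]
contact_force: [-0.3, -0.8, -0.4]
grip_width: 91.8
```

```bash
python3 - <<'E'
from h import *
print({k:np.round(v,3) for k,v in get_obs().items()})
plan([(492,240,111,1.9)])
im=capture('side');cv2.imwrite('pics/c8.png',cv2.resize(cv2.cvtColor(im,cv2.COLOR_RGB2BGR)[150:335,130:285],None,fx=3.2,fy=3.2))
E
```

```text
{'time': np.float64(12.7), 'joint_positions': array([ 0.312,  0.428,  1.544, -0.   ,  1.175, -0.019]), 'dq': array([ 0.005, -0.023, -0.043,  0.001,  0.044,  0.002]), 'tau': array([ 2.4900e-01, -4.6922e+01, -2.3744e+01,  9.1000e-02, -4.0300e-01,
       -3.0000e-03]), 'tool_pos': array([490.162, 238.199, 174.463]), 'tcp_rot': array([-3.137,  0.   ,  1.902]), 'contact_force': array([-0.312, -0.764, -0.393]), 'moment': array([ 0.007, -0.117, -0.019]), 'grip_width': np.float64(91.783)}
rows 2 turn z 0.1 shift [ 1.1  2.3 63.5] -> [492.  240.  111.    1.9]
```

View pics/c8.png

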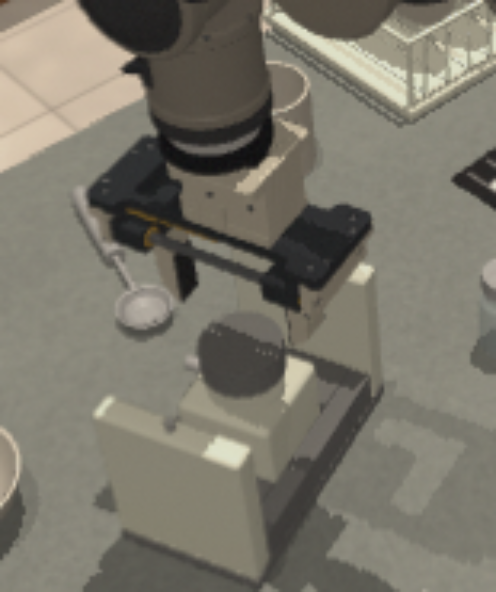

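Fingers straddle the cap at crop (350,240). I let the arm settle, read the pose, and then descend.

send_rows([
  [[0,0,0,0,0,10,-1],[0,0,0,0,0,20,-1],[0,0,0,0,0,25,-1],[0,0,0,0,0,25,-1],[0,0,0,0,0,25,-1]],
])

```text
time: 13.17
tool_pos: [491.0, 240.0, 151.9]
tcp_rot: [-3.141, 0.0, 1.904]
contact_force: [-0.4, 0.1, -0.8]
grip_width: 92.0
```

send_rows([
  [[0,0,0,0,0,0,-1],[0,0,0,0,0,0,-1],[0,0,0,0,0,0,-1]],
])

```text
time: 13.42
tool_pos: [491.3, 240.2, 152.6]
tcp_rot: [3.141, 0.0, 1.904]
contact_force: [0.4, -0.5, -0.2]
grip_width: 91.7
```

```bash
python3 - <<'E'
from h import *
plan([(492,240,111,1.9)])
E
```

```text
rows 2 turn z 0.2 shift [-0.4  0.6 41.6] -> [492.  240.  111.    1.9]
```

send_rows([
  [[0,0,0,0,0.5,10,-1],[0,0,0,0,0.5,22,-1],[0,0,0,0,0.5,33,-1],[0,0,0,0,0.5,41,-1],[0,0,0,0,0.5,41,-1]],
])

```text
time: 13.83
tool_pos: [490.4, 239.8, 109.1]
tcp_rot: [-3.138, 0.0, 1.904]
contact_force: [-0.4, 0.3, -0.9]
grip_width: 91.6
```

send_rows([
  [[0,0,0,0,0,0,-0.6],[0,0,0,0,0,0,-0.5],[0,0,0,0,0,0,-0.45],[0,0,0,0,0,0,-0.42],[0,0,0,0,0,0,-0.4]],
])

```text
time: 14.25
tool_pos: [493.4, 240.8, 112.4]
tcp_rot: [3.137, 0.0, 1.904]
contact_force: [3.9, 1.3, 1.6]
grip_width: 65.7
```

send_rows([
  [[0,0,0,0,0,0,-0.37],[0,0,0,0,0,0,-0.3],[0,0,0,0,0,0,-0.2],[0,0,0,0,0,0,0],[0,0,0,0,0,0,0]],
])

```text
time: 14.67
tool_pos: [493.3, 240.7, 112.5]
tcp_rot: [3.137, 0.0, 1.904]
contact_force: [5.1, 1.3, 6.1]
grip_width: 63.9
```

The fingers gripped at 63.9 mm, so it is the cap. They met it about 2 mm off in the jaw direction; I shift the command to relieve the side force.

send_rows([
  [[0,0,0,0,1,0,1],[0,0,0,0,2,-0.5,1],[0,0,0,0,2,-0.5,1],[0,0,0,0,2,-0.5,1],[0,0,0,0,2,-0.5,1]],
])

```text
time: 15.08
tool_pos: [494.1, 241.1, 112.2]
tcp_rot: [3.14, 0.0, 1.904]
contact_force: [4.6, 1.5, 5.6]
grip_width: 63.8
```

```bash
python3 - <<'E'
from h import *
print({k:np.round(v,3) for k,v in get_obs().items()})
E
```

```text
{'time': np.float64(15.083), 'joint_positions': array([ 0.315,  0.501,  1.614, -0.   ,  1.024, -0.018]), 'dq': array([ 0.   ,  0.001, -0.001, -0.   ,  0.   ,  0.001]), 'tau': array([ 4.1100e-01, -4.4249e+01, -1.6576e+01,  9.0000e-02,  1.6510e+00,
        9.0000e-03]), 'tool_pos': array([494.128, 241.055, 112.216]), 'tcp_rot': array([3.14 , 0.   , 1.904]), 'contact_force': array([4.624, 1.48 , 5.61 ]), 'moment': array([ 0.248, -1.028, -0.029]), 'grip_width': np.float64(63.766)}
```

send_rows([
  [[0,0,0,0,1,0,1],[0,0,0,0,2,-1,1],[0,0,0,0,2,-1,1],[0,0,0,0,2,-1,1]],
])

```text
time: 15.42
tool_pos: [494.9, 241.4, 112.2]
tcp_rot: [-3.14, 0.0, 1.904]
contact_force: [3.9, 0.1, -0.3]
grip_width: 63.6
```

send_rows([
  [[0,0,-4,0,0,-0.1,1],[0,0,-8,0,0,-0.2,1],[0,0,-12,0,0,-0.4,1],[0,0,-16,0,0,-0.5,1],[0,0,-20,0,0,-0.6,1]],
])

```text
time: 15.83
tool_pos: [493.7, 240.8, 112.6]
tcp_rot: [-3.137, -0.001, 2.256]
contact_force: [-0.3, -0.9, 2.1]
grip_width: 63.3
```

```bash
python3 - <<'E'
from h import *
o=get_obs();print({k:np.round(o[k],3) for k in('tool_pos','tcp_rot','contact_force','moment','joint_positions')})
E
```

```text
{'tool_pos': array([493.658, 240.845, 112.55 ]), 'tcp_rot': array([-3.137e+00, -1.000e-03,  2.256e+00]), 'contact_force': array([-0.294, -0.919,  2.093]), 'moment': array([-0.164, -0.107, -0.079]), 'joint_positions': array([ 0.315,  0.503,  1.61 , -0.   ,  1.033, -0.371])}
```

send_rows([
  [[0,0,-4,0,0,-0.1,1],[0,0,-8,0,0,-0.2,1],[0,0,-12,0,0,-0.4,1],[0,0,-16,0,0,-0.5,1],[0,0,-20,0,0,-0.6,1]],
])

```text
time: 16.25
tool_pos: [493.6, 240.9, 113.2]
tcp_rot: [-3.138, -0.003, 2.605]
contact_force: [0.7, -1.0, 3.1]
grip_width: 63.8
```

```bash
python3 - <<'E'
from h import *
o=get_obs();print({k:np.round(o[k],3) for k in('tool_pos','tcp_rot','contact_force','moment','joint_positions')})
im=capture('side');save(im,'side9');cv2.imwrite('pics/c9.png',cv2.resize(cv2.cvtColor(im,cv2.COLOR_RGB2BGR)[150:335,130:285],None,fx=3.2,fy=3.2))
E
```

```text
{'tool_pos': array([493.624, 240.866, 113.215]), 'tcp_rot': array([-3.138e+00, -3.000e-03,  2.605e+00]), 'contact_force': array([ 0.746, -0.973,  3.052]), 'moment': array([-0.153, -0.11 , -0.103]), 'joint_positions': array([ 0.315,  0.502,  1.609, -0.   ,  1.035, -0.72 ])}
```

View pics/c9.png

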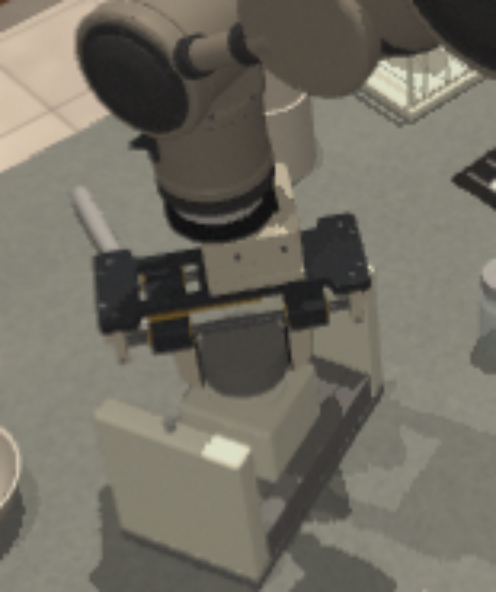

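The crop shows the cap held between the pads at (355,245). The canister's square body is unchanged in its pocket. Continue.

send_rows([
  [[0,0,-4,0,0,-0.1,1],[0,0,-8,0,0,-0.2,1],[0,0,-12,0,0,-0.4,1],[0,0,-16,0,0,-0.5,1],[0,0,-19,0,0,-0.6,1]],
])

```text
time: 16.72
tool_pos: [493.9, 241.0, 113.9]
tcp_rot: [-3.14, -0.003, 2.935]
contact_force: [-1.4, -0.8, 2.9]
grip_width: 63.8
```

```bash
python3 - <<'E'
from h import *
o=get_obs();print({k:np.round(o[k],3) for k in('tool_pos','tcp_rot','contact_force','moment','joint_positions')})
E
```

```text
{'tool_pos': array([493.906, 241.015, 113.899]), 'tcp_rot': array([-3.140e+00, -3.000e-03,  2.935e+00]), 'contact_force': array([-1.421, -0.773,  2.889]), 'moment': array([-0.082, -0.078, -0.075]), 'joint_positions': array([ 0.315,  0.502,  1.608, -0.   ,  1.036, -1.05 ])}
```

send_rows([
  [[0,0,-4,0,0,-0.1,1],[0,0,-8,0,0,-0.2,1],[0,0,-12,0,0,-0.4,1],[0,0,-16,0,0,-0.5,1],[0,0,-18,0,0,-0.5,1]],
])

```text
time: 17.13
tool_pos: [494.1, 241.1, 114.8]
tcp_rot: [-3.141, -0.003, -3.033]
contact_force: [-0.9, -1.0, 3.9]
grip_width: 64.0
```

```bash
python3 - <<'E'
from h import *
o=get_obs();print({k:np.round(o[k],3) for k in('tool_pos','tcp_rot','contact_force','moment','joint_positions')})
E
```

```text
{'tool_pos': array([494.115, 241.133, 114.837]), 'tcp_rot': array([-3.141e+00, -3.000e-03, -3.033e+00]), 'contact_force': array([-0.86 , -0.997,  3.915]), 'moment': array([-0.007, -0.064, -0.009]), 'joint_positions': array([ 0.315,  0.501,  1.607, -0.   ,  1.037, -1.364])}
```

Turned 1.346 rad. The drag moment fell from -0.10 to -0.01 N m and the spring pushes +4 N, so the threads have let go. Raise a little and check.

send_rows([
  [[0,0,0,0,0,-1,1],[0,0,0,0,0,-2,1],[0,0,0,0,0,-4,1],[0,0,0,0,0,-6,1],[0,0,0,0,0,-6,1]],
])

```text
time: 17.55
tool_pos: [495.2, 241.5, 121.0]
tcp_rot: [-3.142, -0.0, -3.036]
contact_force: [0.0, 0.1, -1.2]
grip_width: 63.9
```

```bash
python3 - <<'E'
from h import *
o=get_obs();print({k:np.round(o[k],3) for k in('tool_pos','tcp_rot','contact_force','moment')})
im=capture('side');save(im,'side10');cv2.imwrite('pics/c10.png',cv2.resize(cv2.cvtColor(im,cv2.COLOR_RGB2BGR)[150:335,130:285],None,fx=3.2,fy=3.2))
E
```

```text
{'tool_pos': array([495.213, 241.538, 120.961]), 'tcp_rot': array([-3.142, -0.   , -3.036]), 'contact_force': array([ 0.034,  0.07 , -1.237]), 'moment': array([ 0.114, -0.167, -0.005])}
```

View pics/c10.png

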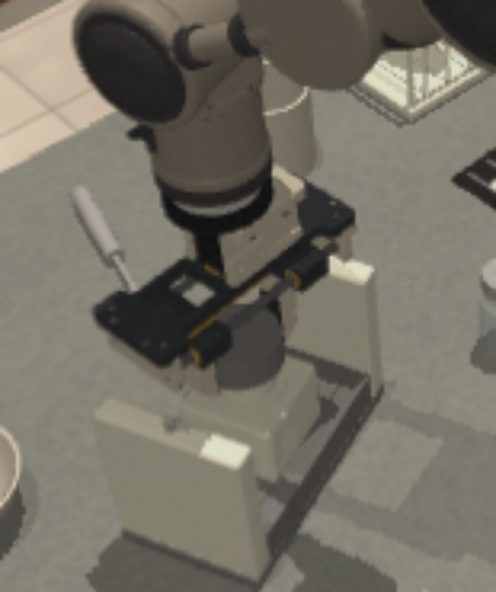

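Only the cap's weight is left on the tool (-1.2 N) and the canister stays down. Raise straight up by 33 mm, which leaves the rim about 21 mm above the mouth.

send_rows([
  [[0,0,0,0,0,-3,1],[0,0,0,0,0,-8,1],[0,0,0,0,0,-14,1],[0,0,0,0,0,-20,1],[0,0,0,0,0,-25,1]],
])

```text
time: 18.02
tool_pos: [495.6, 241.6, 147.0]
tcp_rot: [3.141, 0.001, -3.036]
contact_force: [-0.5, 0.2, 0.1]
grip_width: 63.8
```

send_rows([
  [[0,0,0,0,0,-4,1],[0,0,0,0,0,-7,1],[0,0,0,0,0,-8,1],[0,0,0,0,0,-8,1],[0,0,0,0,0,-8,1]],
])

```text
time: 18.43
tool_pos: [495.2, 241.5, 153.8]
tcp_rot: [-3.141, -0.0, -3.035]
contact_force: [0.1, -0.3, -0.2]
grip_width: 63.8
```

send_rows([
  [[0,0,0,0,0,0,1],[0,0,0,0,0,0,1],[0,0,0,0,0,0,1],[0,0,0,0,0,0,1]],
])

```text
time: 18.77
tool_pos: [495.3, 241.5, 153.8]
tcp_rot: [-3.141, -0.0, -3.035]
contact_force: [0.1, -0.0, 0.7]
grip_width: 63.7
```

```bash
python3 - <<'E'
from h import *
o=get_obs();print({k:np.round(o[k],3) for k in('time','tool_pos','tcp_rot','contact_force','moment','dq','grip_width')})
im=capture('side');save(im,'side11');cv2.imwrite('pics/c11.png',cv2.resize(cv2.cvtColor(im,cv2.COLOR_RGB2BGR)[150:335,130:285],None,fx=3.2,fy=3.2))
save(capture('top'),'top11')
for c in('side','top'):
  for l in('cap_center','mouth','canister'):
    for d in place_of(l,c)[:1]: print(c,l,round(d['conf'],2),np.round(d['location'],1))
print(proj([[494,240.5,171],[494,240.5,136],[494,240.5,12]],'side'))
for d in regions_of('cover','top'):
    ys,xs=np.nonzero(d['region']);W=np.array([atz((y,x),'top',8)[:2] for y,x in zip(ys,xs)],np.float32);print(np.round(d['location']),cv2.minAreaRect(W))
E
```

```text
{'time': np.float64(18.767), 'tool_pos': array([495.266, 241.483, 153.83 ]), 'tcp_rot': array([-3.141, -0.   , -3.035]), 'contact_force': array([ 0.058, -0.021,  0.697]), 'moment': array([ 0.075, -0.117,  0.022]), 'dq': array([-0.   ,  0.   , -0.001,  0.001,  0.001, -0.002]), 'grip_width': np.float64(63.739)}
side cap_center 0.96 [247. 204.]
side mouth 0.92 [258.4 205.4]
side canister 0.73 [290.3 208.3]
top mouth 0.58 [215. 199.]
top canister 0.43 [219.5 204.4]
[[248.09111639 204.10783578]
 [258.25067216 205.66080752]
 [291.19768747 210.72393397]]
[293. 359.] ((236.56900024414062, -269.2457275390625), (149.1312255859375, 285.7760009765625), 35.60574722290039)
[316. 149.] ((167.36215209960938, 431.2831115722656), (146.4285888671875, 100.59305572509766), 16.074094772338867)
[201. 339.] ((549.2860107421875, -223.23802185058594), (111.12509155273438, 211.71910095214844), 2.5571095943450928)
```

View pics/c11.png

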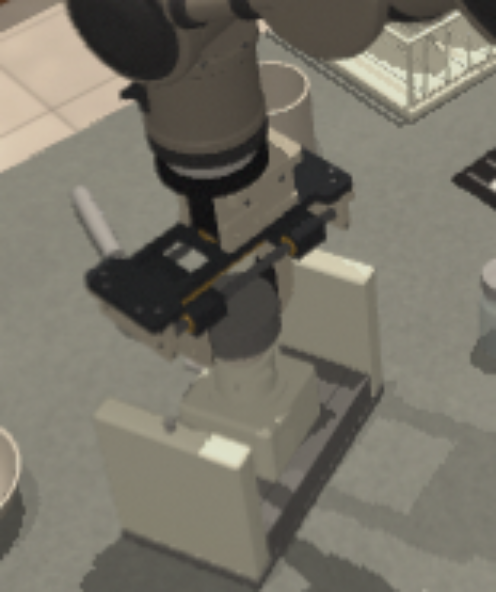

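View pics/top11.png

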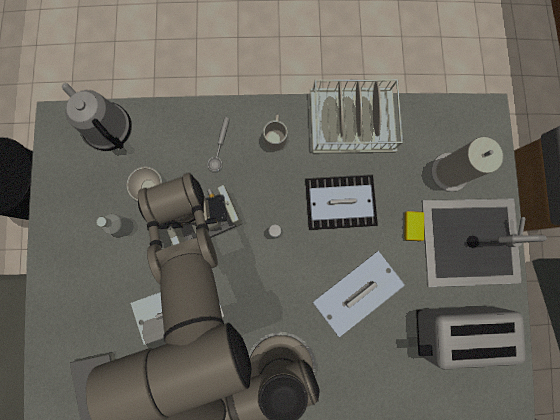

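View pics/side11.png

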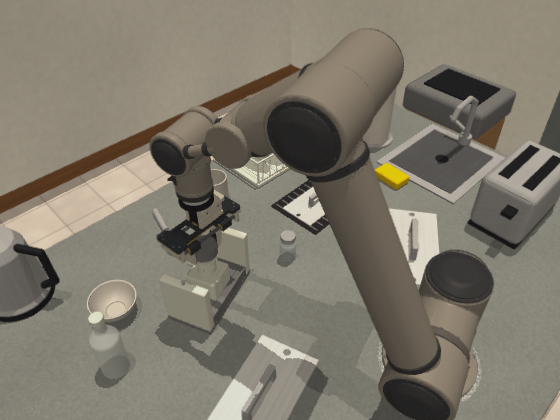

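Side view: the cap is held level at (247,204), about 1 px from where a cap raised to a centre height of 171 mm should appear. The bare neck shows below it, and the canister is still seated (290,208). Top view: the cover lies centred on the mat at (201,339).

```bash
python3 -c "
from plant import *
print(close_job())"
```

```text
the job is handed in; nothing more can be done
None
```

I laid the cover plate flat in the middle of the mat, unscrewed the cap, and handed the job in at about 19 s with the cap still held above the canister.

- **Cover:** I took the smallest of the three plates, the 110 × 214 mm one on the pins; the other two measure about 149 × 287 mm. It was lowered until it touched the mat, then released. The last top picture puts it at (549, -223), within about 2 mm of the mat's centre, and aligned with the mat.
- **Cap:** I turned it 1.346 rad anticlockwise in one grasp. The drag moment then fell from 0.10 to about 0.01 N m. I raised it straight up; only about the cap's weight showed on the tool, so the canister was not being pulled. It is held level, with its rim about 21–24 mm above the mouth.
- **Canister:** it is still seated in the pocket in the last side picture.
- **Bystanders:** those visible in the last two pictures look unmoved; I judged this by eye, without measuring them.

**Disagreements:**
- The two cameras differed by 2–5 mm on the housing.
- The jaws met the cap about 2–3 mm from where I had measured it, with side and upward forces of 5–6 N. I eased these before turning.
- The turning moment I read was about 0.1 N m, below the 0.3 N m stated for the tight cap. The lift confirmed that the threads had let go.

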